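Lay the glue bottle down, then hold the finial pressed in the sprung ring

TASK

The glue is on, so first lay the standing glue bottle on its side along the wooden V-rest and let go of it. Then take the turned ball finial by its neck, set the ball in the sprung metal ring of the gluing jig with the neck pointing straight up, press it down until the ring is fully home, and finish while still holding it pressed down there: do not let go or ease off. Leave the other things on the bench where they are.

Things in the scene. Friction and masses are not known exactly. Their poses are not given: they have to be found in the camera images.
- bottle: White plastic glue bottle, standing upright at the start: a plain cylinder 44 mm in diameter and 160 mm long with a grey conical nozzle 30 mm long (26 mm wide at its foot) on top, 190 mm in all, about 160 g (0.8 to 1.3 times that), paper label. Origin: centre of its underside; its z axis runs along the bottle towards the nozzle.
- bottle_mid (a point): Point on the bottle's axis 80 mm from its underside: the middle of the cylinder.
- rest: Fixed brown wooden bottle rest: a board 80 mm (its x) by 100 mm (its y) and 10 mm thick, carrying two V-shaped saddles, each 14 mm thick, at y = -28 and +28 mm, 70 mm wide; the saddles' 45-degree flanks rise to about 51 mm above the bench. The bottle lies along the rest's y axis, nozzle towards either end, overhanging at both ends. Origin: centre of the underside, on the bench.
- rest_axis (a point): Point 55 mm above the bench over the centre of the rest: where the middle of the bottle (bottle_mid) comes when it lies in the saddles. Same axes as the rest.
- finial: Turned wooden ball finial, standing on its flat with the neck up: a ball 64 mm in diameter with a sawn flat 36 mm wide underneath, and a straight cylindrical neck 24 mm in diameter from 57 to 100 mm above the flat (100 mm in all), about 120 g (0.7 to 1.4 times that). Origin: centre of the flat underside; z up along the neck.
- ball_center (a point): Centre of the finial's ball, 26.5 mm above its flat underside.
- jig: Fixed gluing jig: a dark round wooden base 128 mm in diameter and 18 mm thick with a small pale rosette (42 mm wide, 4 mm thick) in the middle of its top, three steel guide posts 8 mm thick on a 100 mm circle reaching 63 mm above the bench, and the metal ring on springs. Origin: centre of the underside, on the bench; z up.
- ring_top (a point): Centre of the ring at its upper face: 52 mm above the bench when the ring is up, 32 mm when it is fully down. The ring is aluminium, 80 mm outside and 52 mm inside diameter, 12 mm thick, with three ears round the posts. A ball seated in it has its centre about 17 mm above this point; with the ring fully down the flat of the finial just about meets the rosette.
- ring (a joint): How far the ring is pressed down, in m: 0 up, 0.020 fully down on its stop. The springs hold it up: it begins to sink at about 3 N of push and needs about 12 to 13 N (less the finial's weight) to reach the stop; it springs back up when let go.
- knob: Bystander: mushroom-shaped wooden drawer knob, 52 mm wide and 40 mm high, no ball or neck. Stands in the far row with the finial; either may be on the left. Origin under its centre.
- jar: Bystander: squat glass jar with a steel lid, 66 mm in diameter, 85 mm high. Origin under its centre.
- hammer: Bystander: hammer lying on the bench, along its x. Origin under its middle.
- screwdriver: Bystander: screwdriver lying on the bench, along its x. Origin under its middle.
- tape: Bystander: tape measure, 65 by 65 mm, 34 mm high. Origin under its centre.
- square: Bystander: carpenter's try square lying flat, stock 110 mm along its y, steel blade 130 mm along its x, 14 mm high. Origin under the stock's middle.
- offcut: Bystander: pale wooden offcut, 50 by 80 mm, 28 mm high. Origin under its centre.

How it is judged:
By the outcome, as a careful person would: the job done as asked, in the order asked, and still so for the second after the job is handed in, while the arm keeps its last pose, push and grip.
It also fails if it takes over 64 s, if anything falls off the work surface, if the arm or the gripper's body presses on something with over 40 N, if the wrist force passes 120 N, or if a joint passes its speed limit or range.

ROBOT

A 6-joint arm with a two-finger parallel gripper is mounted at the origin on the work surface. World frame = base frame: x ahead of the robot, y to its left, z up, the work surface at z = 0. Lengths are in mm, angles in rad, forces in N, time in s.
With the tool pointing down it reaches from about 350 to 875 mm from the base axis. Payload 4.2 kg.
Tool frame: the origin (TCP) lies between the finger pads; the fingertips stand 25 mm ahead of it and the grasp point (between the pads) lies 6 mm ahead of it; z points along the fingers, y is the line along which they close (so a half turn about z gives the same grasp; the last joint's range is limited). The gripper opens to 85 mm and grips with 20 to 120 N. Pads are 22 mm wide; open, the fingers measure 114 mm over their backs; the gripper's body (76 mm by 85 mm) begins 54 mm behind the grasp point. The pads swing forward as they close: fully open they stand 13 mm farther back than shut.
Start: joints at [1.433, 0.385, 0.008, 0, -1.194, -0.259], TCP at [241.51, 576.431, 256.312] pointing down, gripper open.
Joint ranges: [-3.14, 3.14], [-1.21, 2.06], [-1.07, 1.41], [-3.16, 2.05], [-2.99, -0.16], [-3.1, 3.1]. Speed limits (rad/s): [2.79, 2.79, 3.14, 3.14, 3.14, 3.14].

INTERFACE

Orientations are given as a unit quaternion [x, y, z, w].
In Python, from bench import arm gives the robot as it stands.
- The arm moves only by the shell command python3 -m pendant 'ROWS'. ROWS is JSON, a list of rows, each a list of 7 numbers: the shift along the tool's x, y, z in m, then the turn, a rotation vector about the tool's x, y, z in degrees, then the finger opening in m, from 0 to 0.0854. In form: [[x, y, z, wx, wy, wz, fingers], ...]. A call has 1 to 12 rows; each row shifts and turns the commanded pose from where the row before left it, along the tool's axes as they then stand; what a row does not reach is not made up. A row lasts 1/10 s, in which the tool goes at most 50 mm and 8.59 degrees, less where a joint would pass 70% of its speed; a pose out of reach is approached as far as the arm can. A call is refused whole if a number of a shift passes 0.05 or a number of a turn 8.59, either way. A call with a gripper value outside its range is refused whole. The fingers move at their own pace and stop on an object; the grip force is fixed at half the most. Time passes only in rows, so rows that do not move let the fingers close. It gives the time, the measured TCP pose, the force, the opening and the grip force at its end, in the units of the state.
- arm.read_state(): the state, without advancing time (a new reading comes with each control period).
- arm.get_image(name): name is "scene" or "top" or "wrist"; returns a dict with "image" (384x512x3 uint8, red, green, blue), "fx", "fy", "cx", "cy" (pixels), "xyz" and "rotation" of the camera in the world. Camera axes: x right, y down, z forward; pixel columns grow to the right and rows downward; lengths in mm; the calibration is good to about 2 mm. A picture is of the moment at which its call begins. There is no depth.
- arm.job_done(): hands the job in; it is judged then, once.
The state is a dict: "clock": time; "joints": joint angles; "joint_vel": joint speeds; "joint_efforts": joint torques, N m; "position": TCP position; "ee_rot": TCP orientation; "contact_force": force on the tool from outside, world axes, zero at the start; "wrist_torque": the same for the moment, N m; "gripper_width": finger opening in mm; "grasp_force": force on a finger pad.
Only numpy, scipy, OpenCV 4.12 (cv2) and the standard library are available. Lean on these libraries where they do the work, as an engineer would, in place of code of your own. Each camera call takes 0.05 s, during which the arm holds its last target. There are 200 camera calls.

## Working session

There is one attempt and no reset: what is moved stays moved. The work goes in short steps, Python scripts to look and compute and a shell command to move; the robot and the scene stay as the last step left them, time stands still between calls to the robot, and variables do not carry over. Pictures are saved under pics/ and viewed, at most 10 in all, crops included, and the job is handed in when it is done.

```bash
mkdir -p pics; ls
python3 - <<'E'
from bench import arm
import cv2
for n in ("scene","top"):
    d=arm.get_image(n); cv2.imwrite(f"pics/{n}1.png",cv2.resize(d["image"][:,:,::-1],None,fx=1.5,fy=1.5,interpolation=cv2.INTER_CUBIC))
    print(n,d["fx"],d["fy"],d["cx"],d["cy"],d["xyz"],d["rotation"])
s=arm.read_state();print(s)
E
```

```text
pics
scene 354.60045539161115 354.60045539161115 251.64593051999665 195.72778005066766 [1335.28952725 -302.65304208  830.18456999] [ 0.74957198  0.51794652 -0.23410495 -0.33921693]
top 377.97899622327685 377.97899622327685 259.3330493570261 195.64834314018293 [ 429.68668904   -1.71308056 1342.56371736] [ 0.71607221 -0.6969402   0.02452853 -0.03022073]
{'clock': 0.1, 'joints': array([ 1.43262061e+00,  3.85510967e-01,  6.76773387e-03, -4.43133822e-04,
       -1.19397590e+00, -2.58590016e-01]), 'joint_vel': array([-0.00084255, -0.0003557 ,  0.00117711,  0.00171455,  0.00142673,
       -0.00092661]), 'joint_efforts': array([-3.74134625e-04, -3.93317449e+01,  1.88930529e+01,  4.19793919e+00,
       -2.58117347e-03,  2.11194092e-06]), 'position': array([241.32777933, 576.02792197, 255.3128545 ]), 'ee_rot': array([ 9.80369986e-01, -1.97164204e-01, -1.47721717e-04,  9.72051301e-04]), 'contact_force': array([-0.63335952,  0.20957997,  0.05820696]), 'wrist_torque': array([-0.02027739,  0.0291669 , -0.04348812]), 'grasp_force': 0.0, 'gripper_width': 85.70442323025435}
```

View pics/scene1.png

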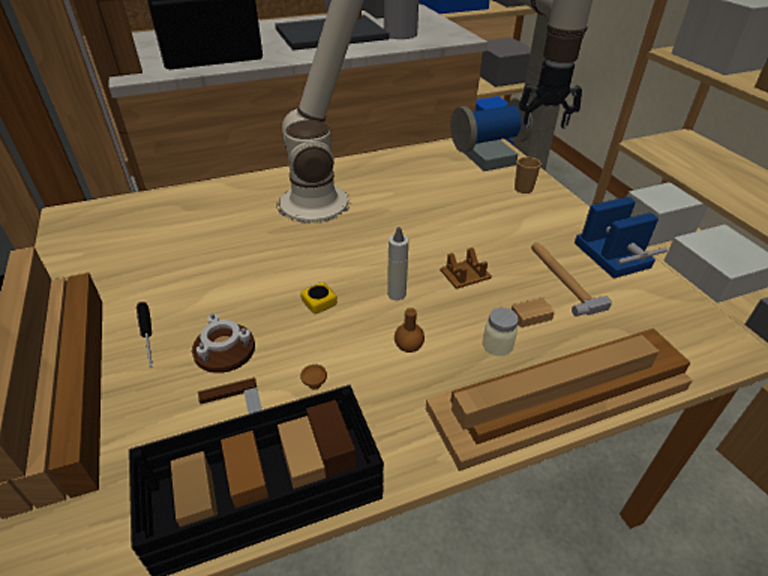

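View pics/top1.png

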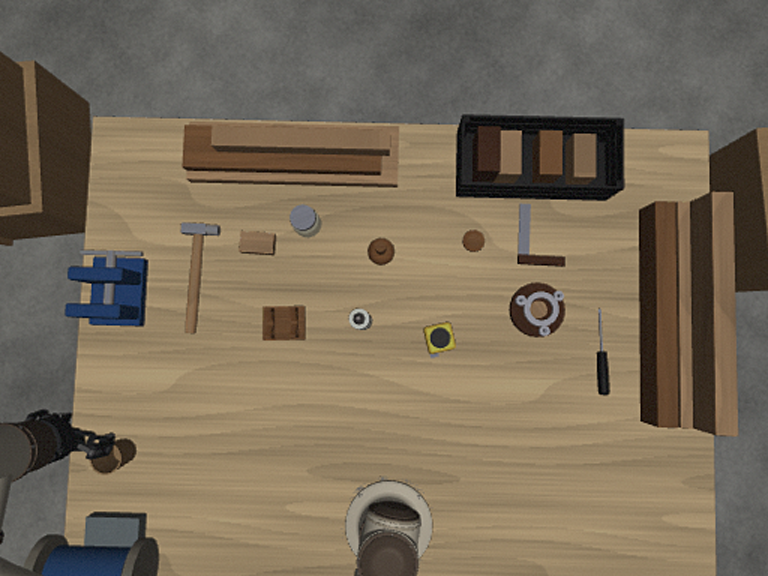

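The scene view shows the bottle at (398,265), rest (465,268), finial (409,330) and jig (223,342). The top view shows them at (360,319), (284,322), (381,251) and (538,310). Next: enlarged crops with ticks.

```bash
cat > h.py <<'E'
from bench import arm
import cv2, numpy as np
from scipy.spatial.transform import Rotation as R
def tile(im,c,w,h,z):
    x0,y0=int(c[0]-w/2),int(c[1]-h/2)
    t=cv2.resize(im[y0:y0+h,x0:x0+w,::-1],None,fx=z,fy=z,interpolation=cv2.INTER_CUBIC)
    for x in range(x0,x0+w):
        if x%10==0:
            cv2.line(t,(int((x+.5-x0)*z),0),(int((x+.5-x0)*z),7),(0,0,255),1); cv2.putText(t,str(x),(int((x-x0)*z)+3,16),0,.33,(0,0,255),1)
    for y in range(y0,y0+h):
        if y%10==0:
            cv2.line(t,(0,int((y+.5-y0)*z)),(7,int((y+.5-y0)*z)),(0,0,255),1); cv2.putText(t,str(y),(8,int((y+.5-y0)*z)+4),0,.33,(0,0,255),1)
    t[-1]=0;t[:,-1]=0
    return t
def ray(d,u,v):
    r=R.from_quat(d["rotation"]).apply([(u-d["cx"])/d["fx"],(v-d["cy"])/d["fy"],1.]); return np.array(d["xyz"]),r/np.linalg.norm(r)
def tri(rs):
    A=sum(np.eye(3)-np.outer(r,r) for o,r in rs); b=sum((np.eye(3)-np.outer(r,r))@o for o,r in rs)
    p=np.linalg.solve(A,b); return p,[np.linalg.norm(np.cross(p-o,r)) for o,r in rs]
def atz(d,u,v,z):
    o,r=ray(d,u,v); return o+r*(z-o[2])/r[2]
def proj(d,p):
    c=R.from_quat(d["rotation"]).inv().apply(np.array(p)-d["xyz"]); return c[0]/c[2]*d["fx"]+d["cx"],c[1]/c[2]*d["fy"]+d["cy"]
E
python3 - <<'E'
from h import *
import pickle
T=arm.get_image("top");S=arm.get_image("scene");pickle.dump((T,S),open("ts.pkl","wb"))
a=np.hstack([tile(T["image"],c,50,74,4) for c in((189.5,214.5),(241,212),(254,167),(358.5,207))])
b=np.hstack([tile(S["image"],c,50,74,4) for c in((310,178),(265,176),(273,220),(149,228))])
cv2.imwrite("pics/m2.png",np.vstack([a,b]))
E
```

```text
(no output)
```

View pics/m2.png

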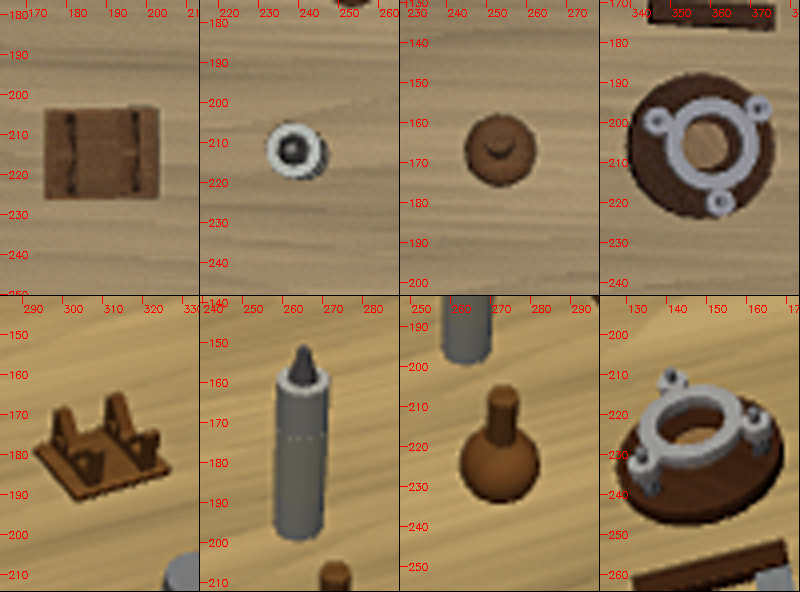

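The mosaic gives, in native pixels:

| Feature | Top view | Scene view |
|---|---|---|
| Rest board | centre (188.75,214.6), tilted about -2° | corners (292.75,179), (304.5,191.5), (327.25,183.5) |
| Nozzle tip | (238.5,211.75) | (265.5,151) |
| Ball | (253.5,167.25) | (272.5,224.25) |
| Neck top | (253.25,166) | (273.25,206.5) |
| Ring | (360.6,205.25) | (146.5,221.5) |

Run:
```python
from h import *
import pickle
T,S=pickle.load(open("ts.pkl","rb")); np.set_printoptions(precision=1,suppress=True)
for n,a,b in(("tip",(238.5,211.75),(265.5,151)),("shoulder",(239,212),(265.1,159.5)),("ball",(253.5,167.25),(272.5,224.25)),("neck",(253.25,166),(273.25,206.5)),("ring",(360.6,205.25),(146.5,221.5))):
    print(n,*tri([ray(T,*a),ray(S,*b)]))
print("tip@190",atz(T,238.5,211.75,190),atz(S,265.5,151,190)); print("ball@26.5",atz(T,253.5,167.25,26.5),atz(S,272.5,224.25,26.5))
print("ring@52",atz(T,360.6,205.25,52),atz(S,146.5,221.5,52)); print("base@18",atz(T,357.75,205.9,12))
print("rest top ctr",atz(T,188.75,214.6,10))
for c in((43,109),(159,104),(43,200),(159,199)): print(atz(T,164+c[0]/4-.5,177+c[1]/4-.5,10))
for c in((292.75,178.5),(304.5,191),(327.25,183)): print("S",atz(S,*c,10))
for x in(71,135): print("sad",atz(T,164+x/4-.5,214.6,30))
```

```text
tip [468.4  71.8 190.7] [np.float64(0.9669212491829008), np.float64(0.966921249182947)]
shoulder [468.6  71.8 157.8] [np.float64(0.4569407569900703), np.float64(0.45694075699004844)]
ball [631.2  33.8  27.2] [np.float64(0.34012999277548933), np.float64(0.34012999277547523)]
neck [625.1  34.3  97.9] [np.float64(1.8305536124379354), np.float64(1.830553612437897)]
ring [ 506.3 -334.6   53.2] [np.float64(1.2755248144997142), np.float64(1.2755248144996811)]
tip@190 [468.1  71.  190. ] [467.6  73.2 190. ]
ball@26.5 [631.2  33.5  26.5] [630.6  34.4  26.5]
ring@52 [ 506.1 -336.2   52. ] [ 505.5 -333.4   52. ]
base@18 [ 505.9 -336.6   12. ]
rest top ctr [459.2 257.5  10. ]
[496.2 310.4  10. ]
[503.3 208.   10. ]
[416.  306.8  10. ]
[419.7 204.7  10. ]
S [426.2 204.6  10. ]
S [505.4 212.7  10. ]
S [494.5 311.1  10. ]
sad [458.1 279.7  30. ]
sad [459.6 224.   30. ]
```

```bash
cat >> h.py <<'E'
def frame(z,y):
    z=np.array(z,float);z/=np.linalg.norm(z);y=np.array(y,float);y-=z*(y@z);y/=np.linalg.norm(y)
    return R.from_matrix(np.column_stack([np.cross(y,z),y,z]))
def plan(p,q=None):
    """shift in the tool axes as they stand now (m), and turn rotvec (deg) to orientation q"""
    s=arm.read_state(); r=R.from_quat(s["ee_rot"])
    sh=r.inv().apply(np.array(p)-s["position"])/1000
    print("shift now-axes",sh.round(4),"n>=",np.abs(sh).max()/.05)
    if q is not None:
        rv=(r.inv()*q).as_rotvec(degrees=True); print("turn",rv.round(2),"n>=",np.linalg.norm(rv)/8.59, "shift after turn",q.inv().apply(np.array(p)-s["position"]).round(1)/1000)
def st():
    s=arm.read_state(); np.set_printoptions(precision=3,suppress=True)
    print(s["clock"],s["position"].round(1),R.from_quat(s["ee_rot"]).as_matrix().T.round(3).tolist(),"F",s["contact_force"].round(1),"w",round(s["gripper_width"],1),"g",s["grasp_force"],"q",s["joints"].round(2))
E
python3 - <<'E'
from h import *
d=arm.get_image("wrist");s=arm.read_state();r=R.from_quat(s["ee_rot"])
print("cam in tool",r.inv().apply(d["xyz"]-s["position"]).round(1),(r.inv()*R.from_quat(d["rotation"])).as_matrix().round(2),d["fx"],d["cx"])
st()
a=np.radians(110); q=frame([0,0,-1],[np.sin(a),-np.cos(a),0]); print(q.as_matrix().T)
q2=frame([0,0,-1],[-np.sin(a),np.cos(a),0])
plan([460,170,330],q);plan([460,170,330],q2)
E
```

```text
cam in tool [  70.8   -0.7 -118. ] [[-0.   -0.96 -0.28]
 [ 1.   -0.   -0.  ]
 [-0.   -0.28  0.96]] 302.33984845731544 255.4366637652455
0.25 [241.4 576.2 255.8] [[0.922, -0.387, 0.0], [-0.387, -0.922, 0.001], [-0.0, -0.001, -1.0]] F [-0.6  0.6  0.9] w 84.9 g 0.0 q [ 1.43  0.39  0.01 -0.   -1.19 -0.26]
[[-0.342  0.94   0.   ]
 [ 0.94   0.342  0.   ]
 [ 0.     0.    -1.   ]]
shift now-axes [ 0.359  0.29  -0.074] n>= 7.1721960840509
turn [   0.04    0.06 -132.74] n>= 15.45272468117997 shift after turn [-0.457  0.066 -0.074]
shift now-axes [ 0.359  0.29  -0.074] n>= 7.1721960840509
turn [ 0.05 -0.03 47.26] n>= 5.501878373440583 shift after turn [ 0.457 -0.066 -0.074]
```

Run:
```python
from h import *
plan([420,200,330])
```

```text
shift now-axes [ 0.3101  0.2781 -0.0739] n>= 6.20245603059479
```

```bash
python3 -m pendant '[[0.031,0.028,-0.0075,0,0,0,0.085],[0.031,0.028,-0.0075,0,0,0,0.085],[0.031,0.028,-0.0075,0,0,0,0.085],[0.031,0.028,-0.0075,0,0,0,0.085],[0.031,0.028,-0.0075,0,0,0,0.085],[0.031,0.028,-0.0075,0,0,0,0.085],[0.031,0.028,-0.0075,0,0,0,0.085],[0.031,0.028,-0.0075,0,0,0,0.085],[0.031,0.028,-0.0075,0,0,0,0.085],[0.031,0.028,-0.0075,0,0,0,0.085]]'
python3 -m pendant '[[0,0,0,0,0,7,0.085],[0,0,0,0,0,7,0.085],[0,0,0,0,0,7,0.085],[0,0,0,0,0,6,0.085],[0,0,0,0,0,0,0.085],[0,0,0,0,0,0,0.085]]'
python3 - <<'E'
from h import *
import pickle
d=arm.get_image("wrist");pickle.dump(d,open("w1.pkl","wb")); st()
cv2.imwrite("pics/w1.png",tile(d["image"],(256,192),512,384,1.5))
E
```

```text
clock: 1.25
position: [419.5, 196.7, 331.8]
ee_rot: [0.98, -0.197, 0.0, -0.0]
contact_force: [0.2, 0.3, -0.2]
gripper_width: 84.8
grasp_force: 0.0
clock: 1.85
position: [419.1, 198.3, 331.3]
ee_rot: [0.908, -0.42, -0.0, 0.0]
contact_force: [-0.0, 0.2, 0.4]
gripper_width: 84.7
grasp_force: 0.0
1.9 [419.1 198.4 331.3] [[0.648, -0.762, -0.0], [-0.762, -0.648, 0.0], [-0.0, -0.0, -1.0]] F [-0.2  0.2  0.1] w 84.8 g 0.0 q [ 0.79  0.06 -0.23 -0.   -1.28 -0.09]
```

View pics/w1.png

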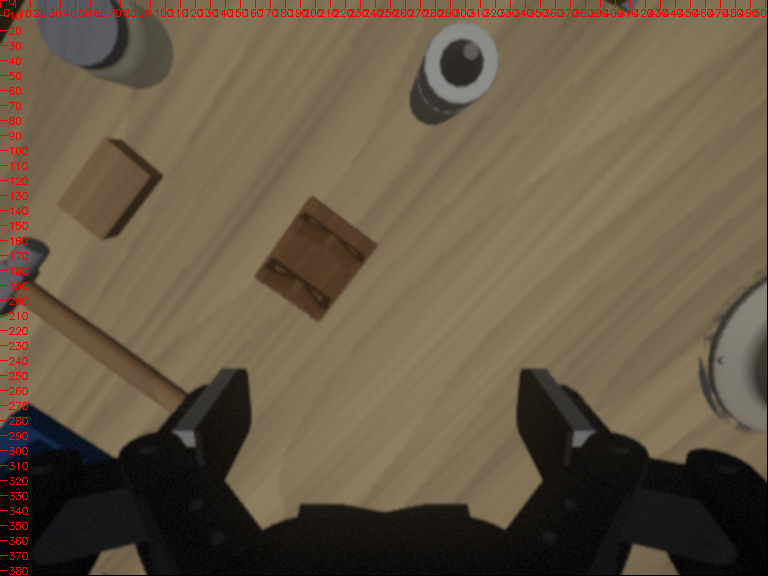

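The wrist view shows the rest board corners at (312,196), (377,245), (319,321) and (255,275), the bottle shoulder centre at (461,63) and the nozzle tip at (471,50), at 1.5x.

Run:
```python
from h import *
import pickle
np.set_printoptions(precision=1,suppress=True)
d=pickle.load(open("w1.pkl","rb")); T,S=pickle.load(open("ts.pkl","rb"))
n=lambda u,v:(u/1.5-.5,v/1.5-.5)
C=[atz(d,*n(*c),10) for c in((312,196),(377,245),(319,321),(255,275))]
print(np.array(C),np.mean(C,0))
for i,j in((0,1),(3,2)): v=C[j]-C[i]; print("x-dir yaw",np.degrees(np.arctan2(v[1],v[0])),np.linalg.norm(v))
for i,j in((1,2),(0,3)): v=C[j]-C[i]; print("y-dir yaw-90",np.degrees(np.arctan2(v[1],v[0]))-90,np.linalg.norm(v))
print("tip",atz(d,*n(471,50),190),"sh",atz(d,*n(461,63),160),tri([ray(d,*n(461,63)),ray(T,239,212),ray(S,265.1,159.5)]))
for zb in (10,): print(tri([ray(d,*n(315.5,259)),ray(T,188.75,214.6)]))
a=np.radians(-50);dn=np.array([np.cos(a),np.sin(a),0])
t=np.radians(10); z=dn*np.cos(t)-np.array([0,0,np.sin(t)])
q=frame(z,[np.sin(a),-np.cos(a),0]); print(q.as_matrix().T)
plan(np.array([468.5,72,150])-150*z,q)
```

```text
[[498.5 211.8  10. ]
 [421.3 207.8  10. ]
 [416.  306.4  10. ]
 [494.5 309.5  10. ]] [457.6 258.9  10. ]
x-dir yaw -176.98833291672912 77.32447051158292
x-dir yaw -177.7553972406156 78.56918575343137
y-dir yaw-90 3.09400723788535 98.80517053656071
y-dir yaw-90 2.3694862498600457 97.7593718900604
tip [467.7  73.3 190. ] sh [467.8  73.6 160. ] (array([468.1,  72.3, 157.1]), [np.float64(0.6817156725282048), np.float64(0.9128297579315998), np.float64(0.3191023633746471)])
(array([458.9, 255.8,  17.7]), [np.float64(0.2489837351670108), np.float64(0.24898373516711733)])
[[ 0.1 -0.1  1. ]
 [-0.8 -0.6 -0. ]
 [ 0.6 -0.8 -0.2]]
shift now-axes [-0.   0.   0.2] n>= 3.1052763417051525
turn [-0.3 80.   0.3] n>= 9.31329882194575 shift after turn [-0.2  0.   0. ]
```

```bash
python3 -m pendant '[[0,0,0,0,8,0,0.085],[0,0,0,0,8,0,0.085],[0,0,0,0,8,0,0.085],[0,0,0,0,8,0,0.085],[0,0,0,0,8,0,0.085],[0,0,0,0,8,0,0.085],[0,0,0,0,8,0,0.085],[0,0,0,0,8,0,0.085],[0,0,0,0,8,0,0.085],[0,0,0,0,8,0,0.085],[0,0,0,0,0,0,0.085],[0,0,0,0,0,0,0.085]]'; python3 -c "
from h import *
st()"
```

```text
clock: 3.1
position: [419.3, 198.7, 331.0]
ee_rot: [0.696, -0.322, 0.582, 0.27]
contact_force: [-0.3, -0.1, 0.4]
gripper_width: 85.0
grasp_force: 0.0
3.1 [419.3 198.7 331. ] [[0.115, -0.133, 0.984], [-0.763, -0.646, 0.002], [0.636, -0.751, -0.176]] F [-0.3 -0.1  0.4] w 85.0 g 0.0 q [ 1.19  0.29 -0.84  1.05 -1.61 -1.19]
```

```bash
python3 -c "
from h import *
plan([416.6,133.6,200]);plan([416.6,133.6,98])"
```

```text
shift now-axes [-0.1206  0.044   0.0702] n>= 2.41188118015445
shift now-axes [-0.221   0.0438  0.0882] n>= 4.420085821483816
```

```bash
python3 -m pendant '[[-0.03,0.011,0.0175,0,0,0,0.085],[-0.03,0.011,0.0175,0,0,0,0.085],[-0.03,0.011,0.0175,0,0,0,0.085],[-0.03,0.011,0.0175,0,0,0,0.085],[0,0,0,0,0,0,0.085]]'; python3 -c "
from h import *
st()"
```

```text
clock: 3.6
position: [418.9, 136.2, 200.9]
ee_rot: [0.695, -0.324, 0.581, 0.272]
contact_force: [0.6, 0.3, 1.0]
gripper_width: 85.1
grasp_force: 0.0
3.6 [418.9 136.2 200.9] [[0.114, -0.134, 0.984], [-0.767, -0.642, 0.001], [0.632, -0.755, -0.176]] F [0.6 0.3 1. ] w 85.1 g 0.0 q [ 1.1   0.47 -1.07  1.17 -1.41 -1.53]
```

```bash
python3 -c "
from h import *
a=np.radians(-75);t=np.radians(15);z=np.array([np.cos(a)*np.cos(t),np.sin(a)*np.cos(t),-np.sin(t)])
q=frame(z,[np.sin(a),-np.cos(a),0])
plan(np.array([468.1,72.8,84])-83*z,q)
E=(R.from_quat(arm.read_state()['ee_rot']).inv()*q)
"
```

```text
shift now-axes [-0.0926 -0.031   0.0242] n>= 1.8514297721079767
turn [-24.35  -4.79   5.51] n>= 2.959403021927874 shift after turn [-0.0938 -0.0311  0.0187]
```

```bash
python3 -m pendant '[[0,0,0,-6.1,-1.2,1.38,0.085],[0,0,0,-6.1,-1.2,1.38,0.085],[0,0,0,-6.1,-1.2,1.38,0.085],[0,0,0,-6.1,-1.2,1.38,0.085],[0,0,0,0,0,0,0.085]]'; python3 -c "
from h import *
st()
a=np.radians(-75);t=np.radians(15);z=np.array([np.cos(a)*np.cos(t),np.sin(a)*np.cos(t),-np.sin(t)])
q=frame(z,[np.sin(a),-np.cos(a),0])
plan(np.array([468.1,72.8,84])-83*z,q)
"
```

```text
clock: 4.1
position: [419.8, 138.8, 203.0]
ee_rot: [0.63, -0.486, 0.482, 0.367]
contact_force: [0.7, -0.8, -0.1]
gripper_width: 85.1
grasp_force: 0.0
4.1 [419.8 138.8 203. ] [[0.062, -0.258, 0.964], [-0.966, -0.258, -0.007], [0.251, -0.931, -0.265]] F [ 0.7 -0.8 -0.1] w 85.1 g 0.0 q [ 1.07  0.53 -0.74  0.73 -1.52 -1.37]
shift now-axes [-0.095 -0.029  0.022] n>= 1.9051680953103536
turn [-0.07  0.37 -0.37] n>= 0.06133731528662345 shift after turn [-0.095 -0.03   0.021]
```

```bash
python3 -m pendant '[[-0.019,-0.0058,0.0044,0,0.37,-0.37,0.085],[-0.019,-0.0058,0.0044,0,0,0,0.085],[-0.019,-0.0058,0.0044,0,0,0,0.085],[-0.019,-0.0058,0.0044,0,0,0,0.085],[-0.019,-0.0058,0.0044,0,0,0,0.085],[0,0,0,0,0,0,0.085],[0,0,0,0,0,0,0.085]]'
python3 - <<'E'
from h import *
import pickle
st()
a=np.radians(-75);t=np.radians(15);z=np.array([np.cos(a)*np.cos(t),np.sin(a)*np.cos(t),-np.sin(t)])
plan(np.array([468.1,72.8,84])-6*z)
d=arm.get_image("wrist"); S=arm.get_image("scene")
i=cv2.resize(d["image"][:,:,::-1],(500,375)); cv2.imwrite("pics/w2.png",np.hstack([i,cv2.resize(S["image"][100:285,180:330,::-1],(300,375))]))
print([(np.array(proj(d,[468.1,72.8,h]))*500/512).round() for h in(0,84,160,190)])
E
```

```text
clock: 4.8
position: [445.1, 146.4, 105.3]
ee_rot: [0.629, -0.479, 0.485, 0.373]
contact_force: [-0.3, -0.5, 0.1]
gripper_width: 84.9
grasp_force: 0.0
4.8 [445.1 146.4 105.3] [[0.07, -0.241, 0.968], [-0.965, -0.263, 0.005], [0.253, -0.934, -0.251]] F [-0.3 -0.5  0.1] w 84.9 g 0.0 q [ 1.02  0.73 -0.73  0.8  -1.39 -1.48]
shift now-axes [-0.001 -0.003  0.074] n>= 1.479237616100599
[array([246., 292.]), array([246., 211.]), array([246., 104.]), array([246.,  46.])]
```

View pics/w2.png

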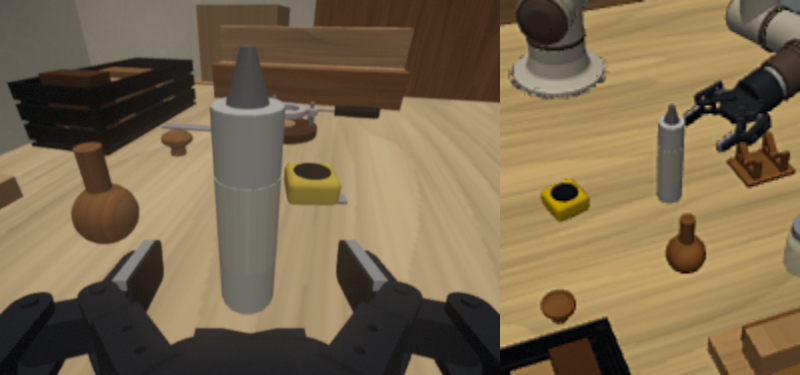

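The wrist view shows the nozzle tip at (247,47), against (246,46) predicted, and the bottle is centred between the fingers.

```bash
python3 -m pendant '[[0,-0.0006,0.0148,0,0,0,0.085],[0,-0.0006,0.0148,0,0,0,0.085],[0,-0.0006,0.0148,0,0,0,0.085],[0,-0.0006,0.0148,0,0,0,0.085],[0,-0.0006,0.0148,0,0,0,0.085],[0,0,0,0,0,0,0.085],[0,0,0,0,0,0,0.085]]' && python3 -m pendant '[[0,0,0,0,0,0,0.03],[0,0,0,0,0,0,0.03],[0,0,0,0,0,0,0.03],[0,0,0,0,0,0,0.03],[0,0,0,0,0,0,0.03],[0,0,0,0,0,0,0.03],[0,0,0,0,0,0,0.03],[0,0,0,0,0,0,0.03]]'; python3 -c "
from h import *
st()"
```

```text
clock: 5.6
position: [466.8, 77.4, 86.0]
ee_rot: [0.629, -0.48, 0.485, 0.373]
contact_force: [0.6, 0.4, 0.5]
gripper_width: 84.8
grasp_force: 0.0
clock: 6.4
position: [467.0, 78.3, 85.8]
ee_rot: [0.629, -0.479, 0.485, 0.373]
contact_force: [-1.1, 0.6, 3.0]
gripper_width: 42.3
grasp_force: 62.9
6.4 [467.   78.3  85.8] [[0.07, -0.241, 0.968], [-0.965, -0.262, 0.004], [0.253, -0.934, -0.251]] F [-1.1  0.6  3. ] w 42.3 g 62.8908970579505 q [ 0.87  0.74 -0.83  0.96 -1.31 -1.57]
```

```bash
python3 -m pendant '[[0.012,0,-0.003,0,0,0,0.03],[0.024,0,-0.0062,0,0,0,0.03],[0.024,0,-0.0062,0,0,0,0.03],[0.024,0,-0.0062,0,0,0,0.03],[0.024,0,-0.0062,0,0,0,0.03],[0.024,0,-0.0062,0,0,0,0.03],[0.012,0,-0.003,0,0,0,0.03],[0,0,0,0,0,0,0.03]]'
cat >> h.py <<'E'
B=np.array([.968,.004,-.251]);B/=np.linalg.norm(B);MID=np.array([-4.2,.36,6.9])
def bottle_q(yaw):
    a=np.radians(yaw);b=np.array([np.cos(a),np.sin(a),0]);y=np.array([np.sin(a),-np.cos(a),0])
    # rotate B->b, tool y->y
    return R.align_vectors([b,y],[B,[0,1,0]],weights=[np.inf,1])[0]
def bottle_goal(yaw,mid):
    q=bottle_q(yaw); return np.array(mid)-q.apply(MID),q
E
python3 -c "
from h import *
st()
p,q=bottle_goal(-87,[458.5,258,120]);print(p,q.as_matrix().T.round(2));plan(p,q)"
```

```text
clock: 7.2
position: [467.4, 77.6, 235.2]
ee_rot: [0.629, -0.481, 0.485, 0.372]
contact_force: [0.1, 0.1, -1.7]
gripper_width: 42.1
grasp_force: 62.6
7.2 [467.4  77.6 235.2] [[0.068, -0.244, 0.967], [-0.965, -0.261, 0.002], [0.252, -0.934, -0.254]] F [ 0.1  0.1 -1.7] w 42.1 g 62.6331827044487 q [ 0.89  0.47 -0.78  0.91 -1.51 -1.31]
[459.186 252.232 125.625] [[ 0.05 -0.97 -0.25]
 [-1.   -0.06  0.  ]
 [-0.01  0.25 -0.97]]
shift now-axes [-0.149 -0.038 -0.137] n>= 2.984326475921084
turn [ -6.57 -89.49  11.49] n>= 10.531551045287248 shift after turn [-0.142 -0.002  0.15 ]
```

```bash
python3 -m pendant '[[0,0,0,-0.55,-7.46,0.96,0.03],[0,0,0,-0.55,-7.46,0.96,0.03],[0,0,0,-0.55,-7.46,0.96,0.03],[0,0,0,-0.55,-7.46,0.96,0.03],[0,0,0,-0.55,-7.46,0.96,0.03],[0,0,0,-0.55,-7.46,0.96,0.03],[0,0,0,-0.55,-7.46,0.96,0.03],[0,0,0,-0.55,-7.46,0.96,0.03],[0,0,0,-0.55,-7.46,0.96,0.03],[0,0,0,-0.55,-7.46,0.96,0.03],[0,0,0,-0.55,-7.46,0.96,0.03],[0,0,0,-0.55,-7.46,0.96,0.03]]' ; python3 -m pendant '[[0,0,0,0,0,0,0.03]]'
python3 -c "
from h import *
st()
p,q=bottle_goal(-87,[458.5,258,130]);plan(p,q)"
```

```text
clock: 8.4
position: [466.6, 78.1, 233.1]
ee_rot: [0.72, -0.682, -0.095, -0.086]
contact_force: [0.3, -0.9, -3.4]
gripper_width: 42.5
grasp_force: 62.5
clock: 8.5
position: [467.7, 75.9, 232.9]
ee_rot: [0.718, -0.684, -0.093, -0.085]
contact_force: [-0.0, -1.0, -2.4]
gripper_width: 42.2
grasp_force: 62.5
8.5 [467.7  75.9 232.9] [[0.047, -0.967, -0.25], [-0.999, -0.049, 0.006], [-0.018, 0.249, -0.968]] F [-0.  -1.  -2.4] w 42.2 g 62.483108304440975 q [ 0.35  0.15 -0.3  -0.28 -1.07 -0.17]
shift now-axes [-0.147 -0.001  0.138] n>= 2.932933629818371
turn [ 0.21 -0.06 -0.46] n>= 0.05935933918393073 shift after turn [-0.146 -0.002  0.139]
```

Move over the rest, then look at the bottle's actual attitude in the grasp.

```bash
python3 -m pendant '[[-0.0245,0,0.023,0,0,-0.46,0.03],[-0.0245,0,0.023,0,0,0,0.03],[-0.0245,0,0.023,0,0,0,0.03],[-0.0245,0,0.023,0,0,0,0.03],[-0.0245,0,0.023,0,0,0,0.03],[-0.0245,0,0.023,0,0,0,0.03],[0,0,0,0,0,0,0.03],[0,0,0,0,0,0,0.03]]'
python3 - <<'E'
from h import *
st()
p,q=bottle_goal(-87,[458.5,258,57]);plan(p,q)
s=arm.read_state();r=R.from_quat(s["ee_rot"])
S=arm.get_image("scene");T=arm.get_image("top")
cv2.imwrite("pics/p1.png",np.hstack([tile(S["image"],(300,160),80,100,5),tile(T["image"],(205,212),80,100,5)]))
for d in(S,T):
  for h in (0,160,190): print(h,np.round(proj(d,s["position"]+r.apply(MID+(h-80)*B)),1))
E
```

```text
clock: 9.3
position: [455.0, 254.3, 135.4]
ee_rot: [0.725, -0.678, -0.091, -0.083]
contact_force: [-0.2, 0.1, -1.7]
gripper_width: 42.1
grasp_force: 62.4
9.3 [455.  254.3 135.4] [[0.064, -0.968, -0.245], [-0.998, -0.067, 0.003], [-0.019, 0.244, -0.97]] F [-0.2  0.1 -1.7] w 42.1 g 62.42061920464039 q [ 0.7   0.31 -0.36 -0.29 -0.77 -0.44]
shift now-axes [ 0.02  -0.004  0.07 ] n>= 1.4002139129366415
turn [ 0.33 -0.38  0.53] n>= 0.08497089168307535 shift after turn [ 0.021 -0.004  0.07 ]
0 [332.7 147.5]
160 [293.2 158.1]
190 [285.4 160.1]
0 [155.9 216. ]
160 [205.6 214.2]
190 [214.9 213.9]
```

View pics/p1.png

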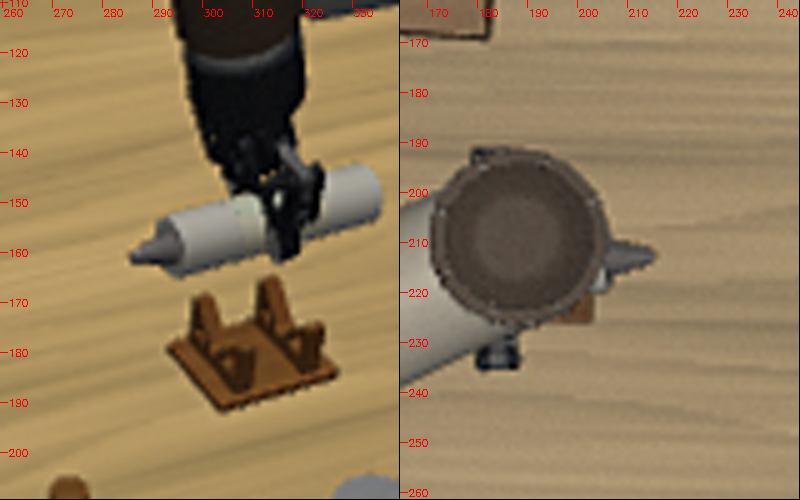

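The bottle lies level in the grasp. Its tip is at (285.7,161.1) in the scene view, against (285.4,160.1) predicted. Lowering.

```bash
python3 -m pendant '[[0.0033,-0.004,0.0108,0.33,-0.38,0.53,0.03],[0.0033,0,0.0108,0,0,0,0.03],[0.0033,0,0.0108,0,0,0,0.03],[0.0033,0,0.0108,0,0,0,0.03],[0.0033,0,0.0108,0,0,0,0.03],[0.0012,0,0.0048,0,0,0,0.03],[0,0,0,0,0,0,0.03],[0,0,0,0,0,0,0.03]]'
python3 - <<'E'
from h import *
st()
p,q=bottle_goal(-87,[458.5,258,55]);plan(p,q)
E
```

```text
clock: 10.2
position: [461.0, 252.4, 75.9]
ee_rot: [0.72, -0.682, -0.092, -0.09]
contact_force: [-0.9, 0.1, -1.4]
gripper_width: 42.2
grasp_force: 62.5
10.2 [461.  252.4  75.9] [[0.053, -0.966, -0.255], [-0.999, -0.054, -0.004], [-0.01, 0.255, -0.967]] F [-0.9  0.1 -1.4] w 42.2 g 62.476428374648094 q [ 0.68  0.4  -0.4  -0.35 -0.64 -0.36]
shift now-axes [0.004 0.002 0.015] n>= 0.2942656591286876
turn [-0.24  0.23 -0.09] n>= 0.04055135396577192 shift after turn [0.004 0.002 0.015]
```

```bash
python3 -m pendant '[[0.0012,0.001,0.005,0,0,0,0.03],[0.0012,0.001,0.005,0,0,0,0.03],[0,0,0.002,0,0,0,0.03],[0,0,0,0,0,0,0.03],[0,0,0,0,0,0,0.03]]'; python3 -m pendant '[[0.0003,0,0.0012,0,0,0,0.03],[0.0003,0,0.0012,0,0,0,0.03],[0,0,0,0,0,0,0.03],[0,0,0,0,0,0,0.03]]'
python3 - <<'E'
from h import *
st()
p,q=bottle_goal(-87,[458.5,258,55]);plan(p,q)
E
```

```text
clock: 10.7
position: [458.8, 252.9, 63.6]
ee_rot: [0.72, -0.682, -0.092, -0.09]
contact_force: [-0.3, 0.1, -2.0]
gripper_width: 42.5
grasp_force: 62.5
clock: 11.1
position: [458.7, 253.2, 62.6]
ee_rot: [0.72, -0.682, -0.092, -0.09]
contact_force: [-4.3, -1.2, 10.3]
gripper_width: 42.3
grasp_force: 63.6
11.1 [458.7 253.2  62.6] [[0.053, -0.965, -0.256], [-0.999, -0.054, -0.004], [-0.01, 0.256, -0.967]] F [-4.3 -1.2 10.3] w 42.3 g 63.63892234861851 q [ 0.68  0.42 -0.41 -0.36 -0.61 -0.34]
shift now-axes [ 0.002 -0.001  0.002] n>= 0.03239561297944801
turn [-0.23  0.29 -0.06] n>= 0.042948564506634146 shift after turn [ 0.001 -0.001  0.002]
```

```bash
python3 -m pendant '[[0,0.0015,0,0,0,0,0.03],[0,0,0,0,0,0,0.03],[0.0002,0,0.0008,0,0,0,0.03],[0,0,0,0,0,0,0.03],[0,0,0,0,0,0,0.03]]'
python3 - <<'E'
from h import *
st()
E
```

```text
clock: 11.6
position: [457.2, 253.1, 61.2]
ee_rot: [0.72, -0.682, -0.092, -0.09]
contact_force: [-3.2, -1.1, 8.6]
gripper_width: 42.1
grasp_force: 63.6
11.6 [457.2 253.1  61.2] [[0.053, -0.965, -0.255], [-0.999, -0.054, -0.003], [-0.011, 0.255, -0.967]] F [-3.2 -1.1  8.6] w 42.1 g 63.579082265496254 q [ 0.69  0.42 -0.41 -0.36 -0.61 -0.34]
```

```bash
python3 -m pendant '[[0,0.0012,0,0,0,0,0.03],[0,0,0,0,0,0,0.03],[0.0002,0,0.0008,0,0,0,0.03],[0,0,0,0,0,0,0.03],[0,0,0,0,0,0,0.03]]'
python3 - <<'E'
from h import *
st()
E
```

```text
clock: 12.1
position: [456.9, 253.1, 60.9]
ee_rot: [0.72, -0.682, -0.092, -0.091]
contact_force: [-2.5, -2.6, 12.2]
gripper_width: 42.7
grasp_force: 64.0
12.1 [456.9 253.1  60.9] [[0.053, -0.965, -0.256], [-0.999, -0.054, -0.005], [-0.009, 0.256, -0.967]] F [-2.5 -2.6 12.2] w 42.7 g 63.96761108189821 q [ 0.69  0.42 -0.41 -0.37 -0.61 -0.34]
```

```bash
python3 -m pendant '[[0,0,0,0,0,0,0.05],[0,0,0,0,0,0,0.06],[0,0,0,0,0,0,0.07],[0,0,0,0,0,0,0.085],[0,0,0,0,0,0,0.085],[0,0,0,0,0,0,0.085],[0,0,0,0,0,0,0.085]]'; python3 -m pendant '[[0,0,-0.01,0,0,0,0.085],[0,0,-0.02,0,0,0,0.085],[0,0,-0.03,0,0,0,0.085],[0,0,-0.03,0,0,0,0.085],[0,0,-0.03,0,0,0,0.085],[0,0,-0.03,0,0,0,0.085],[0,0,0,0,0,0,0.085],[0,0,0,0,0,0,0.085]]'
python3 - <<'E'
from h import *
st()
d=arm.get_image("wrist");S=arm.get_image("scene")
cv2.imwrite("pics/p2.png",np.hstack([cv2.resize(d["image"][:,:,::-1],(500,375)),tile(S["image"],(300,170),60,75,5)]))
a=np.radians(-87)
for nm,D in(("w",d),("S",S)):
  for h in(-80,80,110): print(nm,np.round(proj(D,[457.5+h*np.cos(a),258+h*np.sin(a),55]),1))
a=np.radians(-90); q=frame([0,0,-1],[1,0,0]); q2=frame([0,0,-1],[-1,0,0])
plan([631,34,250],q);plan([631,34,250],q2)
E
```

```text
clock: 12.8
position: [456.1, 252.8, 59.3]
ee_rot: [0.72, -0.682, -0.092, -0.09]
contact_force: [0.2, 0.9, -0.3]
gripper_width: 85.2
grasp_force: 0.0
clock: 13.6
position: [457.7, 214.4, 205.7]
ee_rot: [0.72, -0.682, -0.092, -0.091]
contact_force: [-0.0, -0.5, -0.5]
gripper_width: 85.0
grasp_force: 0.0
13.6 [457.7 214.4 205.7] [[0.053, -0.965, -0.256], [-0.999, -0.053, -0.005], [-0.009, 0.256, -0.967]] F [-0.  -0.5 -0.5] w 85.0 g 0.0 q [ 0.63  0.2  -0.32 -0.27 -0.92 -0.43]
w [254.9 254.3]
w [254.8 103.5]
w [254.7  63. ]
S [329.7 165.2]
S [291.3 176. ]
S [283.8 178.2]
shift now-axes [ 0.171 -0.164 -0.092] n>= 3.4277648436202233
turn [ -22.7     0.44 -175.49] n>= 20.60023153298678 shift after turn [-0.18   0.174 -0.046]
shift now-axes [ 0.171 -0.164 -0.092] n>= 3.4277648436202233
turn [ 0.29 14.74  3.05] n>= 1.752226288934618 shift after turn [ 0.18  -0.174 -0.046]
```

View pics/p2.png

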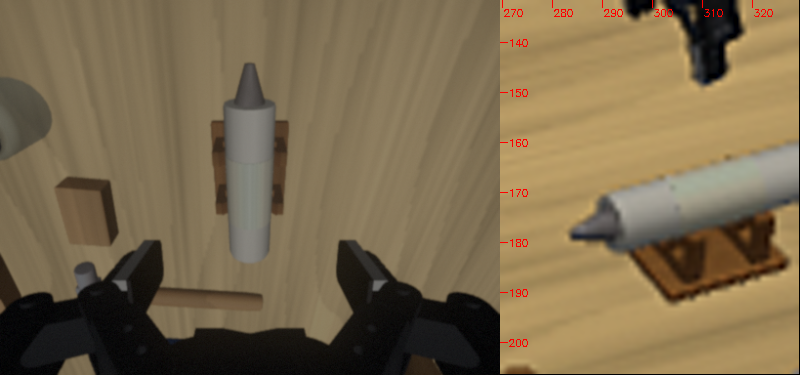

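The wrist view shows the bottle lying along the rest in both saddles (tip (250,63), base (250,260)), let go. Now the finial.

```bash
python3 -m pendant '[[0,0,-0.01,0.15,7.37,1.52,0.085],[0,0,-0.01,0.15,7.37,1.52,0.085],[0.03,-0.029,-0.004,0,0,0,0.085],[0.03,-0.029,-0.004,0,0,0,0.085],[0.03,-0.029,-0.004,0,0,0,0.085],[0.03,-0.029,-0.004,0,0,0,0.085],[0.03,-0.029,-0.004,0,0,0,0.085],[0.03,-0.029,-0.004,0,0,0,0.085],[0,0,0,0,0,0,0.085],[0,0,0,0,0,0,0.085],[0,0,0,0,0,0,0.085]]'
python3 - <<'E'
from h import *
import pickle
st()
d=arm.get_image("wrist");pickle.dump(d,open("w3.pkl","wb"))
u,v=proj(d,[631,34,60]);print(u,v)
c=(np.clip(u,80,430),np.clip(v,75,308)); t=tile(d["image"],c,160,150,4)
for h in(0,26.5,100):
    print(h,np.round(proj(d,[631,34,h]),1))
cv2.imwrite("pics/w3.png",t)
E
```

```text
clock: 14.8
position: [631.0, 31.3, 247.1]
ee_rot: [0.707, -0.707, -0.0, 0.0]
contact_force: [-0.5, 0.3, -0.5]
gripper_width: 85.2
grasp_force: 0.0
14.8 [631.   31.3 247.1] [[0.001, -1.0, -0.0], [-1.0, -0.001, 0.001], [-0.001, 0.0, -1.0]] F [-0.5  0.3 -0.5] w 85.2 g 0.0 q [ 0.31  0.4   0.01 -0.   -1.18 -0.3 ]
256.00587701171605 181.50347383863505
0 [255.9 170.2]
26.5 [255.9 174.7]
100 [256.1 191.7]
```

View pics/w3.png

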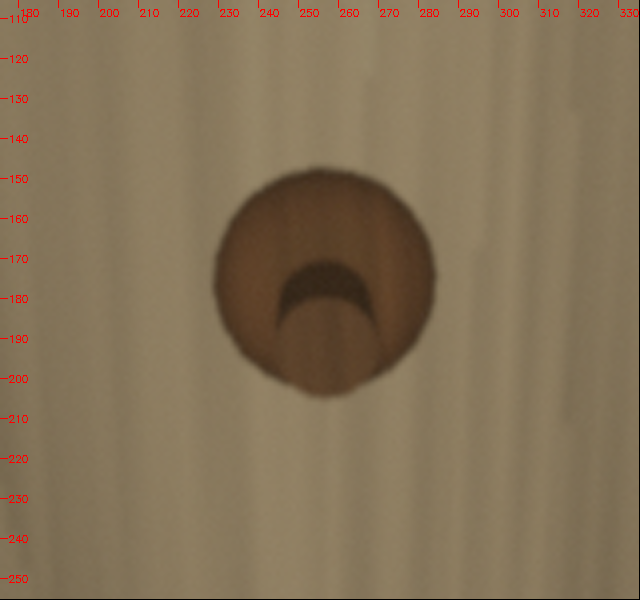

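The crop shows the ball centre at native (256.75,174.5) and the neck top at (257.2,192.25), about 1 px from prediction.

Run:
```python
from h import *
import pickle
np.set_printoptions(precision=1,suppress=True)
d=pickle.load(open("w3.pkl","rb"));T,S=pickle.load(open("ts.pkl","rb"))
print(atz(d,257.2,192.25,100),atz(d,256.75,174.5,26.5))
print(tri([ray(d,257.2,192.25),ray(S,273.25,206.5)])[0],tri([ray(d,256.75,174.5),ray(S,272.5,224.25)])[0])
p=atz(d,257.2,192.25,100);q=frame([0,0,-1],[-1,0,0]);plan([p[0],p[1],86],q)
```

```text
[630.   34.5 100. ] [630.1  33.8  26.5]
[630.   33.9 102.5] [630.2  34.2  26. ]
shift now-axes [-0.   0.   0.2] n>= 3.2307592812429964
turn [0.  0.  0.1] n>= 0.011343615045881989 shift after turn [-0.   0.   0.2]
```

```bash
python3 -m pendant '[[-0.0028,0.001,0.025,0,0,0,0.085],[0,0,0.03,0,0,0,0.085],[0,0,0.03,0,0,0,0.085],[0,0,0.03,0,0,0,0.085],[0,0,0.025,0,0,0,0.085],[0,0,0.014,0,0,0,0.085],[0,0,0.005,0,0,0,0.085],[0,0,0,0,0,0,0.085],[0,0,0,0,0,0,0.085]]'; python3 -m pendant '[[0,0,0,0,0,0,0.01],[0,0,0,0,0,0,0.01],[0,0,0,0,0,0,0.01],[0,0,0,0,0,0,0.01],[0,0,0,0,0,0,0.01],[0,0,0,0,0,0,0.01],[0,0,0,0,0,0,0.01],[0,0,0,0,0,0,0.01],[0,0,0,0,0,0,0.01]]'; python3 -c "
from h import *
st()"
```

```text
clock: 15.75
position: [632.0, 34.1, 90.7]
ee_rot: [0.708, -0.707, 0.001, -0.002]
contact_force: [1.2, 0.3, 0.0]
gripper_width: 85.2
grasp_force: 0.0
clock: 16.65
position: [631.2, 33.6, 89.6]
ee_rot: [0.707, -0.707, 0.001, -0.001]
contact_force: [-0.7, -0.2, 3.7]
gripper_width: 22.7
grasp_force: 58.8
16.65 [631.2  33.6  89.6] [[0.0, -1.0, -0.0], [-1.0, -0.0, -0.002], [0.002, 0.0, -1.0]] F [-0.7 -0.2  3.7] w 22.7 g 58.828911781311035 q [ 0.31  0.55 -0.18  0.   -0.84 -0.31]
```

```bash
python3 -m pendant '[[0,0,-0.01,0,0,0,0.01],[0,0,-0.025,0,0,0,0.01],[0,0,-0.025,0,0,0,0.01],[0,0,-0.025,0,0,0,0.01],[0,0,-0.025,0,0,0,0.01],[0,0,-0.025,0,0,0,0.01],[0,0,-0.01,0,0,0,0.01]]'; python3 -m pendant '[[0.015,0.007,0,0,0,0,0.01],[0.03,0.0145,0,0,0,0,0.01],[0.03,0.0145,0,0,0,0,0.01],[0.03,0.0145,0,0,0,0,0.01],[0.03,0.0145,0,0,0,0,0.01],[0.03,0.0145,0,0,0,0,0.01],[0.03,0.0145,0,0,0,0,0.01],[0.03,0.0145,0,0,0,0,0.01],[0.015,0.007,0,0,0,0,0.01],[0.01,0.005,0,0,0,0,0.01],[0.005,0.003,0,0,0,0,0.01],[0,0,0,0,0,0,0.01]]'
python3 -m pendant '[[0,0,0,0,0,0,0.01],[0,0,0,0,0,0,0.01]]'
python3 - <<'E'
from h import *
import pickle
st()
d=arm.get_image("wrist");pickle.dump(d,open("w4.pkl","wb"))
u,v=proj(d,[506,-335.3,52]);print(u,v)
i=d["image"]; print(np.round([proj(d,[506+40*np.cos(t),-335.3+40*np.sin(t),52]) for t in np.arange(4)*np.pi/2],1).tolist())
cv2.imwrite("pics/w4.png",tile(i,(np.clip(u,100,412),np.clip(v,75,200)),200,150,4))
E
```

```text
clock: 17.35
position: [631.8, 33.8, 237.1]
ee_rot: [0.707, -0.707, 0.002, -0.003]
contact_force: [0.5, -1.1, -1.9]
gripper_width: 22.7
grasp_force: 58.8
clock: 18.55
position: [507.2, -221.5, 233.5]
ee_rot: [0.707, -0.707, 0.0, -0.001]
contact_force: [0.4, 0.8, -2.0]
gripper_width: 22.8
grasp_force: 58.9
clock: 18.75
position: [507.9, -220.7, 233.8]
ee_rot: [0.708, -0.707, 0.0, -0.001]
contact_force: [0.8, 0.3, -1.7]
gripper_width: 22.5
grasp_force: 58.9
18.75 [ 507.9 -220.7  233.8] [[0.002, -1.0, -0.001], [-1.0, -0.002, -0.002], [0.002, 0.001, -1.0]] F [ 0.8  0.3 -1.7] w 22.5 g 58.882604241371155 q [-0.12  0.28 -0.2  -0.   -1.08  0.12]
258.862788226925 57.49992457514503
[[215.0, 57.5], [258.7, 103.4], [302.8, 57.5], [259.1, 7.8]]
```

View pics/w4.png

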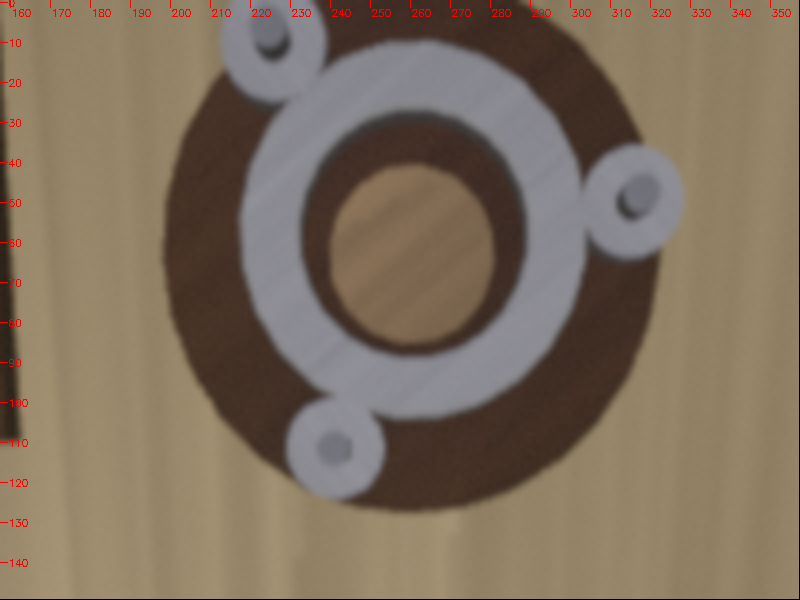

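The ring's outer edge spans u 217.5–304 and v 9.5–104.5, so its centre is near (260.75,57), about 2 px from prediction. Together the views put it at about (505.2,-334.5).

Run:
```python
from h import *
import pickle
np.set_printoptions(precision=1,suppress=True)
d=pickle.load(open("w4.pkl","rb"));T,S=pickle.load(open("ts.pkl","rb"))
print(atz(d,260.75,58.9,52),atz(d,260.5,63,22),tri([ray(d,260.75,58.9),ray(S,146.5,221.5),ray(T,360.6,205.25)]))
plan([505.2,-335,140],frame([0,0,-1],[-1,0,0]))
```

```text
[ 504.3 -334.1   52. ] [ 504.1 -334.7   22. ] (array([ 505.3, -334.5,   52.5]), [np.float64(1.1270133222723921), np.float64(1.1767014491963765), np.float64(1.7094940222537407)])
shift now-axes [0.1 0.  0.1] n>= 2.2863393237586225
turn [-0.1  0.   0.1] n>= 0.01628108086588353 shift after turn [0.1 0.  0.1]
```

```bash
python3 -m pendant '[[0.015,0.0027,0,-0.1,0,0.1,0.01],[0.025,0,0,0,0,0,0.01],[0.025,0,0,0,0,0,0.01],[0.025,0,0,0,0,0,0.01],[0.015,0,0.01,0,0,0,0.01],[0.009,0,0.02,0,0,0,0.01],[0,0,0.025,0,0,0,0.01],[0,0,0.02,0,0,0,0.01],[0,0,0.01,0,0,0,0.01],[0,0,0.004,0,0,0,0.01],[0,0,0,0,0,0,0.01],[0,0,0,0,0,0,0.01]]'; python3 -m pendant '[[0,0,0,0,0,0,0.01],[0,0,0,0,0,0,0.01]]'
python3 - <<'E'
from h import *
st();plan([505.2,-335,140],frame([0,0,-1],[-1,0,0]))
E
```

```text
clock: 20.0
position: [505.3, -335.6, 145.9]
ee_rot: [-0.707, 0.707, -0.001, 0.0]
contact_force: [0.2, -1.2, -1.6]
gripper_width: 22.5
grasp_force: 58.9
clock: 20.2
position: [505.0, -335.5, 145.8]
ee_rot: [-0.707, 0.708, -0.001, 0.001]
contact_force: [-0.4, 0.2, -2.0]
gripper_width: 22.6
grasp_force: 58.9
20.2 [ 505.  -335.5  145.8] [[-0.001, -1.0, 0.0], [-1.0, 0.001, -0.002], [0.002, -0.0, -1.0]] F [-0.4  0.2 -2. ] w 22.6 g 58.899309039115906 q [-0.32  0.45 -0.19 -0.   -0.93  0.32]
shift now-axes [-0.001 -0.     0.006] n>= 0.11546551123437328
turn [-0.09 -0.01 -0.06] n>= 0.012741031884639225 shift after turn [-0.001 -0.     0.006]
```

Now touch down on the ring.

```bash
python3 -m pendant '[[-0.0005,0,0.004,0,0,0,0.01],[0,0,0.004,0,0,0,0.01],[0,0,0.004,0,0,0,0.01],[0,0,0.002,0,0,0,0.01],[0,0,0,0,0,0,0.01],[0,0,0,0,0,0,0.01]]'; python3 -m pendant '[[0,0,0.002,0,0,0,0.01],[0,0,0,0,0,0,0.01],[0,0,0,0,0,0,0.01]]'; python3 -m pendant '[[0,0,0.002,0,0,0,0.01],[0,0,0.002,0,0,0,0.01],[0,0,0,0,0,0,0.01],[0,0,0,0,0,0,0.01]]'
```

```text
clock: 20.8
position: [504.4, -335.1, 131.2]
ee_rot: [-0.707, 0.708, 0.0, -0.0]
contact_force: [-1.5, -1.2, 2.3]
gripper_width: 22.6
grasp_force: 59.3
clock: 21.1
position: [504.5, -335.1, 129.1]
ee_rot: [-0.707, 0.708, 0.0, -0.0]
contact_force: [-2.0, -1.8, 2.7]
gripper_width: 22.7
grasp_force: 59.4
clock: 21.5
position: [504.6, -335.0, 125.0]
ee_rot: [-0.707, 0.708, 0.0, -0.0]
contact_force: [-3.2, -2.2, 5.6]
gripper_width: 22.6
grasp_force: 59.6
```

```bash
python3 -m pendant '[[0.0008,0.001,0,0,0,0,0.01],[0,0,0,0,0,0,0.01],[0,0,0,0,0,0,0.01]]'; python3 -m pendant '[[0,0,0.002,0,0,0,0.01],[0,0,0.002,0,0,0,0.01],[0,0,0.002,0,0,0,0.01],[0,0,0,0,0,0,0.01],[0,0,0,0,0,0,0.01]]'
```

```text
clock: 21.8
position: [504.2, -335.5, 125.1]
ee_rot: [-0.707, 0.708, -0.0, 0.001]
contact_force: [-1.1, 0.7, 5.6]
gripper_width: 22.5
grasp_force: 59.7
clock: 22.3
position: [504.2, -335.6, 119.5]
ee_rot: [-0.707, 0.707, -0.0, 0.0]
contact_force: [-2.4, 0.9, 7.8]
gripper_width: 22.8
grasp_force: 59.9
```

```bash
python3 -m pendant '[[0,0.0006,0.002,0,0,0,0.01],[0,0,0.002,0,0,0,0.01],[0,0,0.001,0,0,0,0.01],[0,0,0,0,0,0,0.01],[0,0,0,0,0,0,0.01]]'; python3 -m pendant '[[0,0,0.0015,0,0,0,0.01],[0,0,0,0,0,0,0.01],[0,0,0,0,0,0,0.01]]';  python3 -m pendant '[[0,0,0.0015,0,0,0,0.01],[0,0,0,0,0,0,0.01],[0,0,0,0,0,0,0.01]]'
```

```text
clock: 22.8
position: [504.1, -335.6, 115.2]
ee_rot: [-0.707, 0.707, -0.001, 0.001]
contact_force: [-1.9, 0.5, 9.8]
gripper_width: 22.9
grasp_force: 60.0
clock: 23.1
position: [504.1, -335.7, 113.9]
ee_rot: [-0.707, 0.707, -0.001, 0.001]
contact_force: [-1.3, 0.8, 10.7]
gripper_width: 22.4
grasp_force: 60.1
clock: 23.4
position: [504.1, -335.7, 112.5]
ee_rot: [-0.707, 0.707, -0.001, 0.001]
contact_force: [-0.7, 1.9, 11.5]
gripper_width: 22.6
grasp_force: 60.1
```

```bash
python3 -m pendant '[[0,0,0.0015,0,0,0,0.01],[0,0,0,0,0,0,0.01],[0,0,0,0,0,0,0.01]]';  python3 -m pendant '[[0,0,0.0015,0,0,0,0.01],[0,0,0,0,0,0,0.01],[0,0,0,0,0,0,0.01]]';python3 -m pendant '[[0,0,0.001,0,0,0,0.01],[0,0,0,0,0,0,0.01],[0,0,0,0,0,0,0.01]]'
```

```text
clock: 23.7
position: [504.1, -335.7, 111.8]
ee_rot: [-0.707, 0.707, -0.001, 0.001]
contact_force: [-2.6, 2.6, 14.8]
gripper_width: 22.5
grasp_force: 61.0
clock: 24.0
position: [504.2, -335.9, 111.7]
ee_rot: [0.707, -0.707, 0.002, -0.001]
contact_force: [-4.5, 4.3, 21.1]
gripper_width: 23.0
grasp_force: 61.6
clock: 24.3
position: [504.2, -335.9, 111.6]
ee_rot: [0.707, -0.707, 0.002, -0.0]
contact_force: [-5.3, 4.1, 24.7]
gripper_width: 22.3
grasp_force: 61.9
```

The force now rises steeply with no travel, so the ring is on its stop. One check picture.

Run:
```python
from h import *
S=arm.get_image("scene");T=arm.get_image("top");st()
cv2.imwrite("pics/f.png",np.hstack([tile(S["image"],(150,220),64,96,6),tile(S["image"],(300,180),66,96,6)]))
print([np.round(proj(S,[504.2,-335.4,z]),1) for z in(22,48.5,122)])
```

```text
24.4 [ 504.3 -335.9  111.6] [[0.001, -1.0, 0.002], [-1.0, -0.001, -0.003], [0.003, -0.002, -1.0]] F [-6.9  4.6 24.7] w 22.7 g 61.94543123245239 q [-0.32  0.49 -0.23  0.   -0.85  0.32]
[array([147.7, 228.1]), array([146. , 222.2]), array([141.1, 204.6])]
```

View pics/f.png

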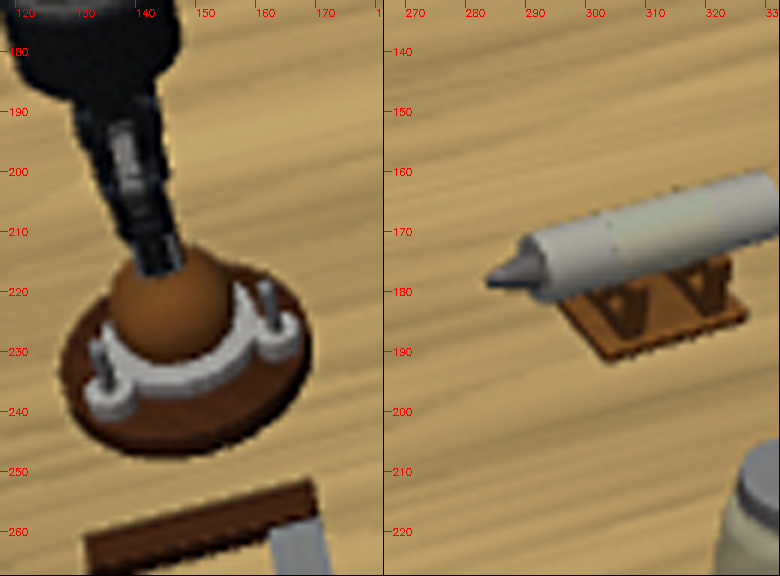

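The picture shows the ball at (146,222), as predicted, in the lowered ring with the posts standing proud. The neck lines up with the tool, and the bottle still lies in the rest.

```bash
python3 -c "
from bench import arm
print(arm.job_done())"
```

```text
the job is handed in; nothing more can be done
None
```

The job is handed in: the bottle lies released in the V-rest, and the arm is still holding the finial neck-up in the ring, pressed onto its stop at about 25 N. It finished at about 24 s of the 64 s allowed; no verdict came back at hand-in.

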